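# Set out the whistles on their matching tablets

## Task

Set out the stall's display: put the clay lamb, the long birch pipe, the short birch pipe and the round birch whistle each on the wooden tablet whose burnt silhouette matches its shape and size, flat and the right side up, covering the silhouette and lying along it (either way round). Lower the clay lamb right down onto its tablet without dropping it, as it chips. Leave the coin dish and the handbell where they stand, and let go of everything at the end.

Things in the scene. Friction and masses are not known exactly. Their poses are not given: they have to be found in the camera images.
- long_whistle: long straight pipe of turned birch with dark finger holes, lying: 130 mm long, 20 mm wide, 21 mm high, with a flat underside so that it does not roll. Origin: centre of its underside. x along the pipe (the narrower mouthpiece at -x), z up. About 30 g.
- short_whistle: short straight pipe of turned birch, like the long one but 80 mm long, 20 mm wide, 21 mm high, flat underside. Origin: centre of its underside. x along the pipe, z up. About 20 g.
- round_whistle: round squat whistle of turned birch standing upright: 48 mm diameter between 8 and 32 mm height, flat foot 40 mm wide, shoulder at 40 mm, knob of 16 mm diameter on top reaching 52 mm. Origin: centre of its foot, z up its axis. About 50 g.
- lamb: yellow clay lamb whistle, standing: rounded oblong body 56 mm long (x) x 34 mm wide (y) x 36 mm high with flat sides; the head juts out at +x to x = 49 mm and up to 51 mm height; a small mouthpiece stub at -x reaches x = -36 mm. Origin: under the centre of the oblong body, at its underside. z up. About 90 g; chips if dropped.
- pad_long: fixed spruce tablet 150 x 64 x 8 mm on the crate's tin top, one of four alike but for the flat dark burnt silhouette on it: a long bar 134 x 25 mm, for the long pipe. Origin: centre of its underside (on the tin, z = 0.080); its upper face is 8 mm higher. x along its length, z up.
- pad_short: fixed spruce tablet 150 x 64 x 8 mm on the crate's tin top, one of four alike but for the flat dark burnt silhouette on it: a short bar 84 x 25 mm, for the short pipe. Origin: centre of its underside (on the tin, z = 0.080); its upper face is 8 mm higher. x along its length, z up.
- pad_round: fixed spruce tablet 150 x 64 x 8 mm on the crate's tin top, one of four alike but for the flat dark burnt silhouette on it: a disc of 53 mm diameter, for the round whistle. Origin: centre of its underside (on the tin, z = 0.080); its upper face is 8 mm higher. x along its length, z up.
- pad_lamb: fixed spruce tablet 150 x 64 x 8 mm on the crate's tin top, one of four alike but for the flat dark burnt silhouette on it: a lamb from above (oblong body centred on the tablet, head with ears at +x, stub at -x), 92 mm long, for the lamb. Origin: centre of its underside (on the tin, z = 0.080); its upper face is 8 mm higher. x along its length, z up.
- coin_dish: bystander: loose copper coin dish with coins, 90 mm diameter, 20 mm high, on the tin near one end of the crate. Origin: centre of its underside.
- bell: bystander: loose small brass handbell standing on its 46 mm mouth, with a dark wooden handle, 70 mm high, near the other end of the crate. Origin: centre of its underside.
There are look-alikes about, which are no part of the job. Leave any green look-alike of the lamb alone.

How it is judged:
By the outcome, as a careful person would: the job done as asked, in the order asked, and still so for the second after the job is handed in, with the robot touching nothing.
It also fails if it takes over 115 s, if anything falls off the work surface, if the arm or the gripper's body presses on something with over 40 N, if the wrist force passes 120 N, or if a joint passes its speed limit or range.

## Robot

A 7-joint arm with a two-finger parallel gripper is mounted at the origin on the work surface. World frame = base frame: x ahead of the robot, y to its left, z up, the work surface at z = 0. Lengths are in m, angles in rad, forces in N, time in s.
With the tool pointing down it reaches from about 0.4 to 0.875 m from the base axis. Payload 19.3 kg.
Tool frame: the origin (TCP) lies at the very end of the fingers, on their centre line; the grasp point (between the pads) lies 19 mm behind it; z points along the fingers, y is the line along which they close (so a half turn about z gives the same grasp; the last joint's range is limited). The gripper opens to 85 mm and grips with 20 to 120 N. Pads are 22 mm wide; open, the fingers measure 114 mm over their backs; the gripper's body (76 mm by 85 mm) begins 54 mm behind the grasp point. The pads swing forward as they close: fully open they stand 13 mm farther back than shut.
Start: joints at [-1.288, 0.521, -0.036, 1.599, 0.021, 1.021, -0.113], TCP at [0.216, 0.586, 0.231] pointing down, gripper open.
Joint ranges: [-2.91, 2.91], [-0.3, 2.13], [-1.5, 1.42], [0.17, 2.43], [-1.26, 4.41], [0.16, 1.93], [-2.52, 2.52]. Speed limits (rad/s): [1.89, 1.89, 2.39, 2.39, 3.01, 3.01, 3.01].

## Interface

Orientations are given as [roll, pitch, yaw] about the fixed x, y, z axes, in that order (R = Rz(yaw) Ry(pitch) Rx(roll)).
In Python, from workcell import bot gives the robot as it stands.
- The arm moves only by the shell command python3 -m crank 'ROWS' [FORCE]. ROWS is a JSON object of lists of equal length, an entry for each row: "travel": the shift along the world's x, y, z in cm, a list of three; "turn": the turn, a rotation vector about the world's x, y, z in degrees, a list of three; "gripper": the closure, from 0 (fully open) to 1 (shut). A call has exactly 5 rows; each row is the pose to reach, as a shift and turn from the pose commanded when the call began; what a row does not reach only later rows make up. A row lasts 1/10 s, in which the tool goes at most 50 mm and 8.59 degrees, less where a joint would pass 70% of its speed; a pose out of reach is approached as far as the arm can. A call with a gripper value outside its range is refused whole. The fingers move at their own pace and stop on an object; FORCE is the grip in N (left out, the last holds). Time passes only in rows, so rows that repeat a pose let the fingers close, or fill a call up. It gives the time, the measured TCP pose, the force, the opening and the grip force at its end, in the units of the state.
- bot.observe(): the state, without advancing time (a new reading comes with each control period).
- bot.grab_frame(name): name is "scene" or "top" or "wrist"; returns a dict with "pixels" (384x512x3 uint8, red, green, blue), "fx", "fy", "cx", "cy" (pixels), "extrinsics" (4x4, takes a point from world to camera coordinates). Camera axes: x right, y down, z forward; pixel columns grow to the right and rows downward; lengths in m; the calibration is good to about 2 mm. A picture is of the moment at which its call begins. There is no depth.
- bot.job_done(): hands the job in; it is judged then, once.
The state is a dict: "clock": time; "qpos": joint angles; "qd": joint speeds; "joint_efforts": joint torques, N m; "position": TCP position; "tool_rot": TCP orientation; "force": force on the tool from outside, world axes, zero at the start; "moment": the same for the moment, N m; "grip_width": finger opening in m; "finger_force": force on a finger pad.
Only numpy, scipy, OpenCV 4.12 (cv2) and the standard library are available. Lean on these libraries where they do the work, as an engineer would, in place of code of your own. Each camera call takes 0.05 s, during which the arm holds its last target. There are 200 camera calls.

## Working session

There is one attempt and no reset: what is moved stays moved. The work goes in short steps, Python scripts to look and compute and a shell command to move; the robot and the scene stay as the last step left them, time stands still between calls to the robot, and variables do not carry over. Pictures are saved under pics/ and viewed, at most 15 in all, crops included, and the job is handed in when it is done.

```bash
ls; mkdir -p pics
python3 - <<'E'
from workcell import bot
import cv2,json
for n in("scene","top","wrist"):
    f=bot.grab_frame(n)
    cv2.imwrite(f"pics/{n}0.png",cv2.cvtColor(f["pixels"],cv2.COLOR_RGB2BGR))
    print(n,f["fx"],f["cx"],f["cy"],f["extrinsics"])
print(bot.observe())
E
```

```text
pics
scene 375.7852570543974 251.14459408804836 194.79365857655927 [[-0.56516614  0.82497588  0.00142335  0.24986505]
 [ 0.49798853  0.34253145 -0.79666783 -0.15182948]
 [-0.65771929 -0.44954087 -0.60441571  1.3219927 ]
 [ 0.          0.          0.          1.        ]]
top 450.1751028858807 256.4088594904009 194.92734922726135 [[-0.01262936 -0.99988262 -0.0086741   0.01007353]
 [-0.99014593  0.0137154  -0.13936616  0.42195515]
 [ 0.13946877  0.00682852 -0.99020292  1.15154852]
 [ 0.          0.          0.          1.        ]]
wrist 324.05111621284203 257.3543754364799 189.50075940841214 [[ 0.34482436  0.93866662 -0.00106366 -0.62343172]
 [ 0.90676204 -0.33281068  0.25888156 -0.03457607]
 [ 0.24264948 -0.09023315 -0.96590849  0.37716762]
 [ 0.          0.          0.          1.        ]]
{'clock': 0.15, 'qpos': array([-1.28818168,  0.52186364, -0.03629355,  1.59983229,  0.02119672,
        1.02109983, -0.11280735]), 'qd': array([-0.00037216, -0.00254034,  0.00013662,  0.00023287, -0.00088981,
       -0.00092565, -0.00075491]), 'joint_efforts': array([ 1.75112036e-03, -9.27385426e+01,  1.98053598e+00, -3.70053434e+01,
        1.79342466e-02,  6.34989454e-03, -9.10287781e-06]), 'position': array([0.21592683, 0.58626974, 0.23088275]), 'tool_rot': array([-3.14077705e+00,  6.76649059e-05,  2.78872647e+00]), 'force': array([ 0.65956073, -0.07370923,  0.26809876]), 'moment': array([-0.00831793,  0.05836633,  0.03848075]), 'finger_force': 0.0, 'grip_width': 0.08549842758194551}
```

View pics/top0.png

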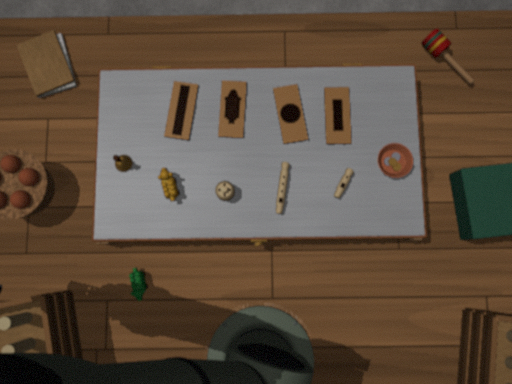

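View pics/scene0.png

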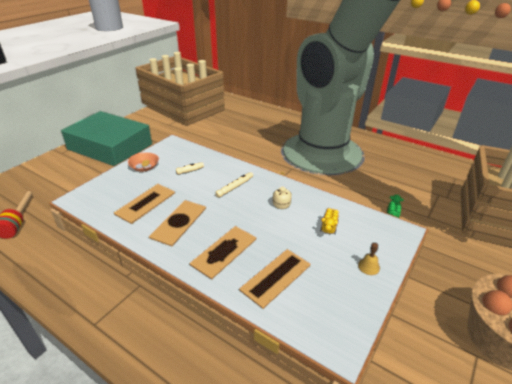

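The top view shows the lamb at (169,185), round whistle (225,190), long pipe (283,188) and short pipe (344,183). The tablets are long (182,110), lamb (232,109), round (291,114) and short (338,115), with the bell at (122,163) and the dish at (395,161). The scene view confirms this.

```bash
cat > h.py <<'E'
from workcell import bot
import cv2, numpy as np
from scipy.spatial.transform import Rotation as R
def grab(n,save=None):
    f=bot.grab_frame(n)
    if save: cv2.imwrite(f"pics/{save}.png",cv2.cvtColor(f["pixels"],cv2.COLOR_RGB2BGR))
    return f
def ray(f,uv):
    uv=np.atleast_2d(uv).astype(float); E=f["extrinsics"]
    d=np.c_[(uv[:,0]-f["cx"])/f["fx"],(uv[:,1]-f["cy"])/f["fy"],np.ones(len(uv))]@E[:3,:3]
    return -E[:3,:3].T@E[:3,3], d
def onplane(f,uv,z):
    o,d=ray(f,uv); return o+d*((z-o[2])/d[:,2])[:,None]
def proj(f,p):
    c=f["extrinsics"][:3,:3]@np.asarray(p,float)+f["extrinsics"][:3,3]
    return np.array([f["fx"]*c[0]/c[2]+f["cx"],f["fy"]*c[1]/c[2]+f["cy"]])
def tri(fs,uvs):
    A=np.zeros((3,3));b=np.zeros(3);L=[]
    for f,uv in zip(fs,uvs):
        o,d=ray(f,uv); d=d[0]/np.linalg.norm(d[0]); P=np.eye(3)-np.outer(d,d); A+=P;b+=P@o; L.append((o,P))
    x=np.linalg.solve(A,b); return x,max(np.linalg.norm(P@(x-o)) for o,P in L)
def blobs(f,mask,amin=60):
    "contours (hulls) of warm things on tin"
    cs,_=cv2.findContours(mask.astype(np.uint8),cv2.RETR_EXTERNAL,cv2.CHAIN_APPROX_NONE)
    return [c[:,0,:] for c in cs if cv2.contourArea(c)>amin]
def warm(f,t=12):
    p=f["pixels"].astype(int); return (p[...,0]-p[...,2])>t
def rect(P):
    "min-area rectangle of world xy points: centre, long, short, yaw deg of long axis"
    (c,s,a)=cv2.minAreaRect((P[:,:2]*1000).astype(np.float32))
    if s[0]<s[1]: s=s[::-1]; a+=90
    return np.array(c)/1000,np.array(s),(a+90)%180-90
E
python3 - <<'E'
from h import *
f=grab("top")
m=warm(f); m[:72]=0;m[232:]=0;m[:,:102]=0;m[:,412:]=0
for c in blobs(f,m,40):
    print(c.mean(0).round(), *[np.round(x,3) for x in rect(onplane(f,c,.09))])
# corners of the tin
print(onplane(f,[[99,70],[415,67],[95,238],[424,236]],.08).round(3))
E
```

```text
[224. 190.] [0.427 0.084] [47.48 45.4 ] 89.211
[343. 182.] [ 0.443 -0.213] [83.171 21.027] -28.242
[168. 184.] [0.445 0.225] [90.236 39.276] 21.106
[282. 187.] [ 0.433 -0.06 ] [133.227  21.688] -8.91
[122. 162.] [0.5  0.34] [46.411 41.134] 89.179
[395. 160.] [ 0.498 -0.342] [92.523 85.121] -3.456
[337. 115.] [ 0.618 -0.205] [150.962  66.964] 0.049
[290. 113.] [ 0.623 -0.084] [152.659  66.755] 9.382
[232. 109.] [0.638 0.064] [152.596  66.815] -4.001
[181. 110.] [0.637 0.195] [152.183  67.06 ] -8.833
[[ 0.751  0.413  0.08 ]
 [ 0.746 -0.414  0.08 ]
 [ 0.312  0.407  0.08 ]
 [ 0.307 -0.409  0.08 ]]
```

```bash
python3 -m crank '{"travel":[[2,-3,2],[4.5,-6.5,4],[7,-10,6],[9.5,-13.5,8],[12,-17,10]],"turn":[[0,0,4],[0,0,8],[0,0,12],[0,0,16],[0,0,20]],"gripper":[0,0,0,0,0]}'
python3 -m crank '{"travel":[[2.6,-3.8,0],[5.2,-7.6,0],[7.8,-11.4,0],[10.4,-15.2,0],[13,-19,0]],"turn":[[0,0,0],[0,0,0],[0,0,0],[0,0,0],[0,0,0]],"gripper":[0,0,0,0,0]}'
python3 -m crank '{"travel":[[2.5,-4,0],[5,-8,0],[6,-10,0],[6,-10,0],[6,-10,0]],"turn":[[0,0,0],[0,0,0],[0,0,0],[0,0,0],[0,0,0]],"gripper":[0,0,0,0,0]}'
python3 - <<'E'
from h import *
import pickle
pickle.dump(grab("wrist","w1"),open("w1.pkl","wb"))
E
python3 -m crank '{"travel":[[0,-4.5,0],[0,-9,0],[0,-13.5,0],[0,-18,0],[0,-22.5,0]],"turn":[[0,0,0],[0,0,0],[0,0,0],[0,0,0],[0,0,0]],"gripper":[0,0,0,0,0]}'
python3 -m crank '{"travel":[[0,-1.5,0],[0,-1.5,0],[0,-1.5,0],[0,-1.5,0],[0,-1.5,0]],"turn":[[0,0,0],[0,0,0],[0,0,0],[0,0,0],[0,0,0]],"gripper":[0,0,0,0,0]}'
python3 - <<'E'
from h import *
import pickle
pickle.dump(grab("wrist","w2"),open("w2.pkl","wb"))
a=cv2.imread("pics/w1.png");b=cv2.imread("pics/w2.png")
cv2.imwrite("pics/w12.png",cv2.resize(np.vstack([a[:, :],b]),(400*512//512*1,600)) if 0 else cv2.resize(np.hstack([a,b]),(800,300)))
print(bot.observe()["position"],bot.observe()["tool_rot"],bot.observe()["qpos"])
E
```

```text
clock: 0.7
position: [0.3367, 0.4148, 0.3321]
tool_rot: [-3.142, 0.0, 3.141]
force: [1.2, 1.1, 0.8]
grip_width: 0.0852
finger_force: 0.0
clock: 1.2
position: [0.4667, 0.2247, 0.3314]
tool_rot: [3.141, 0.0, 3.138]
force: [0.6, 0.8, 0.3]
grip_width: 0.0858
finger_force: 0.0
clock: 1.7
position: [0.5258, 0.1266, 0.3311]
tool_rot: [3.141, -0.0, 3.137]
force: [-0.8, 0.3, -0.5]
grip_width: 0.0855
finger_force: 0.0
clock: 2.25
position: [0.5258, -0.0987, 0.3315]
tool_rot: [3.141, 0.0, 3.14]
force: [1.2, 0.4, -0.9]
grip_width: 0.0858
finger_force: 0.0
clock: 2.75
position: [0.5262, -0.1121, 0.3313]
tool_rot: [3.141, 0.0, 3.14]
force: [-0.1, 0.3, -0.5]
grip_width: 0.0854
finger_force: 0.0
[ 0.52612413 -0.1123487   0.3313209 ] [3.14138580e+00 5.01411983e-05 3.13958503e+00] [-0.08812381  0.29082895  0.2429285   1.7081514  -0.07581309  1.15174762
  1.74466077]
```

View pics/w1.png

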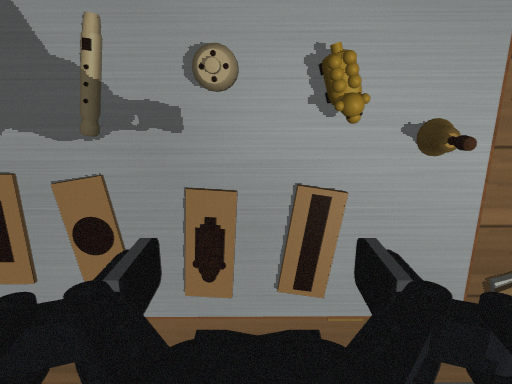

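View pics/w2.png

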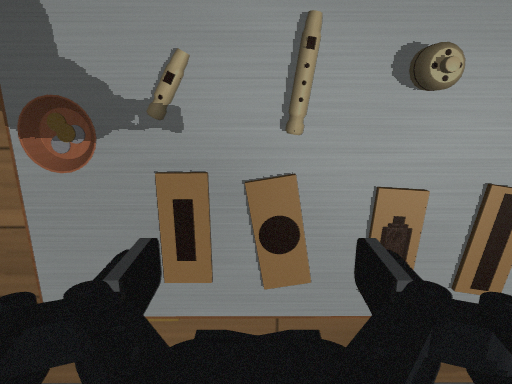

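w1: lamb at (345,83) with its head toward +x, round whistle (215,67), long pipe (90,75). It also shows the lamb silhouette, head toward +x, at (210,248), the long bar at (313,243) and the disc at (94,236). w2: short pipe (169,83), long pipe (306,72), short bar (185,230), disc (279,235).

```bash
cat > m.py <<'E'
from h import *
import pickle
def rel(f):
    p=f["pixels"].astype(float); return (p[...,0]-p[...,2])/(p.sum(2)+1)
def seg(f,box,t=.07):
    m=rel(f)>t; m&=f["pixels"].sum(2)>40
    k=np.zeros_like(m); u0,v0,u1,v1=box; k[v0:v1,u0:u1]=1
    cs=blobs(f,m&k,30); return max(cs,key=len)
def dark(f,box):
    "dark silhouette in box: filled moments centre and contour"
    g=f["pixels"].sum(2)<120; k=np.zeros_like(g);u0,v0,u1,v1=box;k[v0:v1,u0:u1]=1
    return max(blobs(f,g&k,30),key=len)
def cen(c):
    M=cv2.moments(c.reshape(-1,1,2)); return np.array([M["m10"],M["m01"]])/M["m00"]
E
python3 - <<'E'
from m import *
w1=pickle.load(open("w1.pkl","rb"));w2=pickle.load(open("w2.pkl","rb"));t=grab("top")
def show(n,f,c,z):
    r=rect(onplane(f,c,z)); print(n,cen(c).round(1),*[np.round(x,4) for x in r])
B={"lamb":(w1,(310,30,380,130)),"round1":(w1,(180,30,250,100)),"round2":(w2,(400,35,475,97)),
"long1":(w1,(60,5,120,142)),"long2":(w2,(270,5,340,140)),"short2":(w2,(140,40,200,125))}
Z={"l":.0905,"s":.0905,"r":.1}
C={}
for n,(f,b) in B.items():
    C[n]=(f,seg(f,b)); show(n,f,C[n][1],.1 if n[:2]!="lo" and n[0]!="s" else .0905)
for n,b in {"lamb":(155,160,185,205),"round":(212,176,240,204),"long":(270,158,295,217),"short":(330,165,358,200)}.items():
    C[n+"T"]=(t,seg(t,b)); show(n+"T",t,C[n+"T"][1],.0905 if n in("long","short") else .1)
def T(*k): print(k,*[np.round(x,4) for x in tri([C[i][0] for i in k],[cen(C[i][1]) for i in k])])
T("lamb","lambT");T("round1","round2");T("long1","long2");T("short2","shortT")
# silhouettes
D={"plong1":(w1,(285,180,345,296)),"plamb1":(w1,(188,200,236,290)),"pround1":(w1,(60,205,120,265)),"pround2":(w2,(250,205,305,262)),"pshort2":(w2,(165,190,205,270)),
"plongT":(t,(168,80,196,140)),"plambT":(t,(220,82,245,137)),"proundT":(t,(278,95,304,130)),"pshortT":(t,(326,90,350,142))}
for n,(f,b) in D.items(): C[n]=(f,dark(f,b)); show(n,f,C[n][1],.088)
T("plong1","plongT");T("plamb1","plambT");T("pround1","pround2");T("pshort2","pshortT")
# tablets
for n,f,b in (("tlong",w1,(270,170,350,300)),("tlamb",w1,(175,180,240,300)),("tround2",w2,(235,165,315,295)),("tshort",w2,(150,160,216,290))):
    c=seg(f,b); show(n,f,c,.088)
for f,n in((w1,"w1"),(w2,"w2")):
    im=cv2.cvtColor(f["pixels"],cv2.COLOR_RGB2BGR)
    for k,(g,c) in C.items():
        if g is f: cv2.polylines(im,[c.reshape(-1,1,2)],True,(0,255,0) if k[0]!="p" else (255,0,255))
    cv2.imwrite(f"pics/{n}c.png",im)
a=cv2.imread("pics/w1c.png")[:310];b=cv2.imread("pics/w2c.png")[:310]
cv2.imwrite("pics/cc.png",cv2.resize(np.vstack([a,b]),(495,600)))
E
```

```text
lamb [343.9  82.3] [0.4416 0.2206] [87.5991 44.3249] 22.982
round1 [214.6  66.8] [0.4238 0.0798] [49.633  47.7771] 41.4379
round2 [437.1  66.3] [0.4235 0.0807] [58.9276 48.0587] -80.6771
long1 [90.1 74. ] [ 0.4319 -0.0612] [131.8255  22.6935] -8.6306
long2 [304.2  72.3] [ 0.4311 -0.0613] [131.7839  20.4072] -8.7702
short2 [167.9  84.4] [ 0.4417 -0.2139] [80.7783 20.5664] -28.657
lambT [168.4 184.2] [0.4429 0.2222] [86.5374 37.863 ] 20.0147
roundT [224.6 190.4] [0.4256 0.0815] [44.9897 44.6456] -0.789Traceback (most recent call last):
  File "<stdin>", line 12, in <module>
  File "m.py", line 8, in seg
    cs=blobs(f,m&k,30); return max(cs,key=len)
                               ~~~^^^^^^^^^^^^
ValueError: max() iterable argument is empty
```

```bash
cat > surv.py <<'E'
from m import *
w1=pickle.load(open("w1.pkl","rb"));w2=pickle.load(open("w2.pkl","rb"));t=grab("top")
t["pixels"]=cv2.cvtColor(cv2.imread("pics/top0.png"),cv2.COLOR_BGR2RGB)
def show(n,f,c,z):
    r=rect(onplane(f,c,z)); print(n,cen(c).round(1),*[np.round(x,4) for x in r])
B={"lamb":(w1,(310,30,380,130)),"round1":(w1,(180,30,250,100)),"round2":(w2,(400,35,475,97)),
"long1":(w1,(60,5,120,142)),"long2":(w2,(270,5,340,140)),"short2":(w2,(140,40,200,125))}
C={}
for n,(f,b) in B.items(): C[n]=(f,seg(f,b))
for n,b in {"lamb":(155,160,185,205),"round":(212,176,240,204),"long":(270,158,295,217),"short":(330,165,358,200)}.items():
    C[n+"T"]=(t,seg(t,b)); show(n+"T",t,C[n+"T"][1],.0905 if n in("long","short") else .1)
def T(*k): print(k,*[np.round(x,4) for x in tri([C[i][0] for i in k],[cen(C[i][1]) for i in k])])
T("lamb","lambT");T("round1","round2");T("round1","roundT");T("long1","long2");T("long2","longT");T("short2","shortT")
# silhouettes
D={"plong1":(w1,(285,180,345,296)),"plamb1":(w1,(188,200,236,290)),"pround1":(w1,(60,205,120,265)),"pround2":(w2,(250,205,305,262)),"pshort2":(w2,(165,190,205,270)),
"plongT":(t,(168,80,196,140)),"plambT":(t,(220,82,245,137)),"proundT":(t,(278,95,304,130)),"pshortT":(t,(326,90,350,142))}
for n,(f,b) in D.items(): C[n]=(f,dark(f,b)); show(n,f,C[n][1],.088)
T("plong1","plongT");T("plamb1","plambT");T("pround1","pround2");T("pshort2","pshortT")
for n,f,b in (("tlong",w1,(270,170,350,300)),("tlamb",w1,(175,180,240,300)),("tround2",w2,(235,165,315,295)),("tshort",w2,(150,160,216,290))):
    show(n,f,seg(f,b),.088)
L=[]
for f in(w1,w2):
    im=cv2.cvtColor(f["pixels"],cv2.COLOR_RGB2BGR)
    for k,(g,c) in C.items():
        if g is f: cv2.polylines(im,[c.reshape(-1,1,2)],True,(0,255,0) if k[0]!="p" else (255,0,255))
    L.append(im[:310])
cv2.imwrite("pics/cc.png",cv2.resize(np.vstack(L),(495,600)))
E
python3 surv.py
```

```text
lambT [168.4 184.2] [0.4437 0.2225] [88.0492 37.863 ] 20.0147
roundT [224.7 190.4] [0.4256 0.0815] [44.9898 44.6517] -0.7887
longT [281.8 187.7] [ 0.4316 -0.0598] [130.6434  20.3707] -9.127
shortT [343.3 182.5] [ 0.4412 -0.2124] [80.8035 19.8925] -28.2415
('lamb', 'lambT') [0.4401 0.2189 0.1099] 0.0009
('round1', 'round2') [0.4233 0.0799 0.1028] 0.0001
('round1', 'roundT') [0.4235 0.0811 0.1094] 0.0006
('long1', 'long2') [ 0.4287 -0.0609  0.0904] 0.0003
('long2', 'longT') [ 0.4294 -0.0603  0.0937] 0.0013
('short2', 'shortT') [ 0.4412 -0.2124  0.094 ] 0.0003
plong1 [311.4 242.3] [0.6374 0.194 ] [133.3991  24.2139] -8.9965
plamb1 [209.  249.2] [0.6444 0.0616] [90.1671 41.9645] -0.2071
pround1 [ 92.7 235.6] [ 0.6242 -0.0853] [51.5535 50.9   ] 89.7926
pround2 [278.9 234.5] [ 0.6242 -0.0856] [51.1924 50.8548] 89.9444
pshort2 [184.  229.3] [ 0.6179 -0.2065] [83.1579 24.2815] -0.0487
plongT [180.6 109.7] [0.638  0.1955] [127.7216  20.5438] -9.0121
plambT [232.  106.1] [0.6452 0.0625] [85.6387 36.3073] -3.8504
proundT [290.  112.8] [ 0.6242 -0.0845] [47.7046 46.0174] -1.1597
pshortT [337.4 114.4] [ 0.6185 -0.2053] [77.0362 21.2751] 0.069
('plong1', 'plongT') [0.6469 0.2001 0.0601] 0.0006
('plamb1', 'plambT') [0.6432 0.0632 0.09  ] 0.0008
('pround1', 'pround2') [ 0.624  -0.0857  0.0875] 0.0001
('pshort2', 'pshortT') [ 0.621  -0.2079  0.0785] 0.0012
tlong [311.4 240.3] [0.636  0.1938] [150.7497  64.6606] -9.0264
tlamb [209.5 241.7] [0.6377 0.0637] [151.3392  63.794 ] -3.5081
tround2 [278.3 230.6] [ 0.623 -0.086] [151.2994  63.9934] 9.4811
tshort [184.3 226.1] [ 0.6169 -0.2059] [149.6626  64.8383] 0.0606
```

View pics/cc.png

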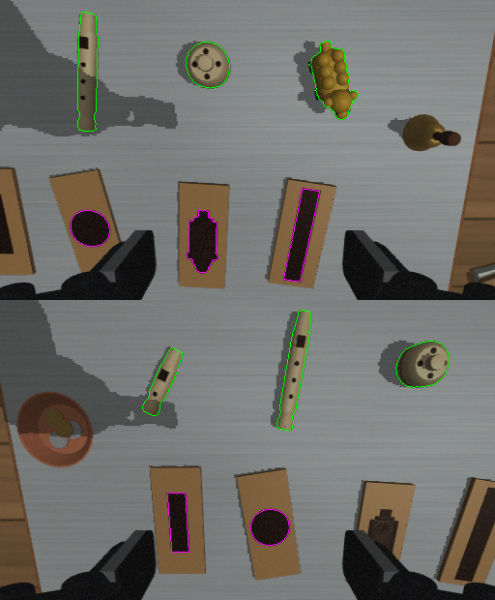

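Outlines fit in both views: pipe mid-height is about 0.091, tablet faces about 0.088 and the lamb about 0.11 at its middle, all as stated. Now a closer look at the lamb.

```bash
python3 -m crank '{"travel":[[-1,4,0],[-2,8,-1],[-3,12,-2],[-4,16,-3],[-5,20,-4]],"turn":[[0,0,4],[0,0,8],[0,0,12],[0,0,16],[0,0,20]],"gripper":[0,0,0,0,0]}'
python3 -m crank '{"travel":[[-1.3,4,-2],[-2.6,8,-4],[-3.9,12,-6],[-4,13,-6],[-4,13,-6]],"turn":[[0,0,0],[0,0,0],[0,0,0],[0,0,0],[0,0,0]],"gripper":[0,0,0,0,0]}'
python3 - <<'E'
from m import *
o=bot.observe(); f=grab("wrist","l1"); pickle.dump(f,open("l1.pkl","wb"))
print(o["position"],np.degrees(o["tool_rot"]),proj(f,o["position"]),proj(f,[.4355,.218,.1]))
E
```

```text
clock: 3.4
position: [0.4753, 0.0882, 0.2911]
tool_rot: [3.142, 0.001, -2.793]
force: [1.7, -0.3, -0.6]
grip_width: 0.0853
finger_force: 0.0
clock: 3.9
position: [0.4354, 0.2181, 0.2311]
tool_rot: [3.141, -0.001, -2.793]
force: [0.6, -0.3, 0.0]
grip_width: 0.0856
finger_force: 0.0
[0.43540549 0.21810072 0.23106056] [ 1.79989704e+02 -3.42436786e-02 -1.60035646e+02] [259.89382804 245.63902168] [258.58629676 181.2864522 ]
```

View pics/l1.png

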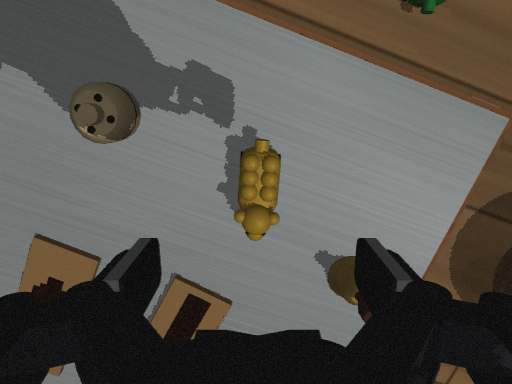

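The lamb is centred at (259,190) with its head down-image at (256,225), the stub at (262,143) and the flat body sides at columns 240 and 281. The bell is clear of the finger.

Run:
```python
from m import *
f=pickle.load(open("l1.pkl","rb")); c=seg(f,(225,130,295,245)); print(c.min(0),c.max(0))
m=np.zeros((384,512),np.uint8); cv2.drawContours(m,[c.reshape(-1,1,2)],-1,1,-1)
rows=np.arange(156,206); mid=[];w=[]
for r in rows:
    k=np.flatnonzero(m[r]); mid.append(k.mean()); w.append(len(k))
print(w[::6],np.round(mid[::6],1))
P=onplane(f,np.c_[mid,rows],.1); p=np.polyfit(P[:,0],P[:,1],1); print("yaw",np.degrees(np.arctan(p[0])))
e=onplane(f,[[262,c[:,1].min()],[256,c[:,1].max()]],.105); print(e, np.linalg.norm(e[0]-e[1]))
d=(e[1]-e[0])/np.linalg.norm(e[1]-e[0]); print("axis",np.degrees(np.arctan2(d[1],d[0])),"origin",e[0]+.036*d, e[1]-.049*d, P.mean(0))
```

```text
[234 139] [280 240]
[39, 41, 41, 40, 41, 40, 40, 40, 38] [260.  260.  260.  259.5 259.  258.5 257.5 257.5 257.5]
yaw 16.340245849161004
[[0.39987247 0.20795203 0.105     ]
 [0.48579383 0.23389197 0.105     ]] 0.08975166900189198
axis 16.799233423738603 origin [0.43433611 0.21835671 0.105     ] [0.43888499 0.21973004 0.105     ] [0.43495493 0.21789516 0.1       ]
```

```bash
python3 -m crank '{"travel":[[0.05,0.05,-4],[0.05,0.05,-8],[0.05,0.05,-11],[0.05,0.05,-13],[0.05,0.05,-14.5]],"turn":[[0,0,-3.5],[0,0,-3.5],[0,0,-3.5],[0,0,-3.5],[0,0,-3.5]],"gripper":[0,0,0,0,0]}' 30
python3 -m crank '{"travel":[[0,0,0],[0,0,0],[0,0,0],[0,0,0],[0,0,0]],"turn":[[0,0,0],[0,0,0],[0,0,0],[0,0,0],[0,0,0]],"gripper":[0.4,0.7,1,1,1]}' 30
python3 -m crank '{"travel":[[0,0,0],[0,0,0],[0,0,0],[0,0,0.5],[0,0,2]],"turn":[[0,0,0],[0,0,0],[0,0,0],[0,0,0],[0,0,0]],"gripper":[1,1,1,1,1]}' 30
python3 -c "
from m import *
grab('wrist','l2');grab('scene','l2s');a=cv2.imread('pics/l2.png');b=cv2.imread('pics/l2s.png')[130:322,210:466]
cv2.imwrite('pics/l2c.png',np.hstack([a[:, 100:400],cv2.resize(b,(500,384))]))"
```

```text
clock: 4.45
position: [0.4371, 0.2153, 0.0855]
tool_rot: [-3.141, -0.0, -2.859]
force: [0.3, -0.3, -0.2]
grip_width: 0.085
finger_force: 0.0
clock: 4.95
position: [0.4372, 0.217, 0.0874]
tool_rot: [3.141, 0.002, -2.858]
force: [-0.2, -1.5, 9.3]
grip_width: 0.0338
finger_force: 29.6
clock: 5.45
position: [0.4361, 0.2167, 0.1064]
tool_rot: [-3.141, -0.001, -2.857]
force: [-0.1, 0.8, -0.5]
grip_width: 0.0336
finger_force: 30.4
```

View pics/l2c.png

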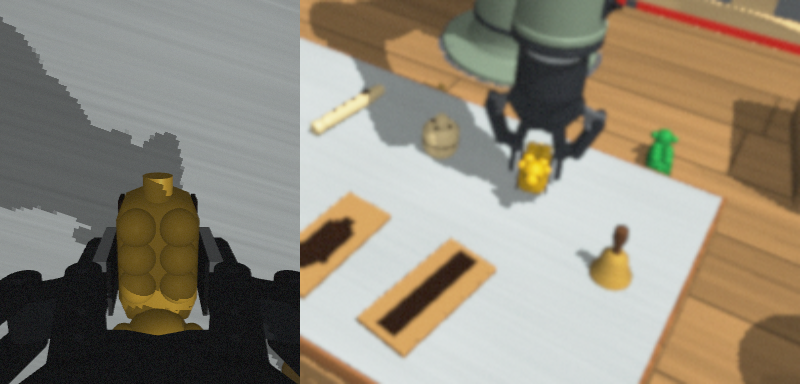

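The lamb is held squarely between the pads, its stub at about column 258 of the wrist image. The fingertips touched the tin while closing, so their ends lie about 7 mm beyond the TCP at this width. Now carry it over.

```bash
python3 -m crank '{"travel":[[0,0,3],[2,-1.5,6],[6,-4.6,7],[10,-7.7,7],[13,-10,7]],"turn":[[0,0,0],[0,0,-5],[0,0,-10],[0,0,-15],[0,0,-20]],"gripper":[1,1,1,1,1]}' 30
python3 -m crank '{"travel":[[3.5,-2.7,0],[7.2,-5.5,0],[7.2,-5.5,0],[7.2,-5.5,0],[7.2,-5.5,0]],"turn":[[0,0,0],[0,0,0],[0,0,0],[0,0,0],[0,0,0]],"gripper":[1,1,1,1,1]}' 30
python3 - <<'E'
from m import *
o=bot.observe(); f=grab("wrist","l3"); pickle.dump(f,open("l3.pkl","wb")); f2=grab("scene","l3s")
print(o["position"],np.degrees(o["tool_rot"]))
c=seg(f,(215,140,305,300)); print(c.min(0),c.max(0))
cv2.imwrite("pics/l3c.png",np.hstack([cv2.imread("pics/l3.png")[:,130:400],cv2.resize(cv2.imread("pics/l3s.png")[160:320,140:353],(511,384))]))
E
```

```text
clock: 6.05
position: [0.5685, 0.1149, 0.1769]
tool_rot: [3.141, 0.002, 3.072]
force: [-0.2, 1.1, -1.5]
grip_width: 0.0335
finger_force: 30.5
clock: 6.55
position: [0.6379, 0.0627, 0.176]
tool_rot: [3.141, -0.001, 3.078]
force: [-0.4, -0.1, -0.9]
grip_width: 0.0335
finger_force: 30.4
[0.63788623 0.06272239 0.17603715] [ 1.79981932e+02 -3.69237342e-02  1.76328362e+02]
[215 140] [304 299]
```

View pics/l3c.png

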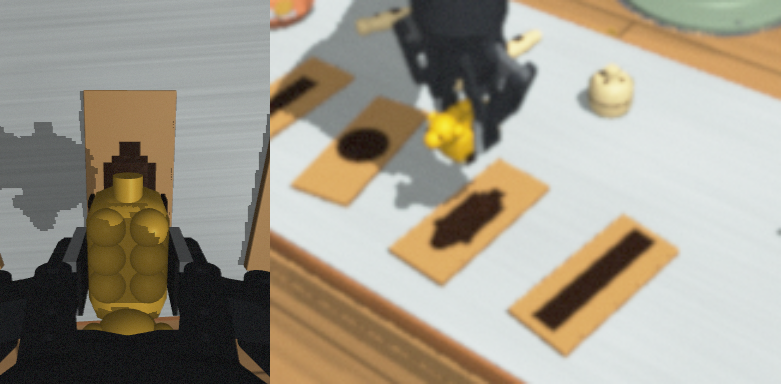

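```bash
python3 -m crank '{"travel":[[0,0.1,-3],[0,0.1,-5.5],[0,0.1,-7],[0,0.1,-7.5],[0,0.1,-7.8]],"turn":[[0,0,0],[0,0,0],[0,0,0],[0,0,0],[0,0,0]],"gripper":[1,1,1,1,1]}' 30
python3 -m crank '{"travel":[[0,0,-0.05],[0,0,-0.1],[0,0,-0.15],[0,0,-0.2],[0,0,-0.2]],"turn":[[0,0,0],[0,0,0],[0,0,0],[0,0,0],[0,0,0]],"gripper":[1,1,1,1,1]}' 30
```

```text
clock: 7.15
position: [0.6386, 0.0633, 0.0985]
tool_rot: [3.142, 0.0, 3.077]
force: [0.5, -0.1, -1.0]
grip_width: 0.0333
finger_force: 30.5
clock: 7.65
position: [0.6385, 0.063, 0.0965]
tool_rot: [3.142, 0.0, 3.077]
force: [0.8, -0.1, -0.1]
grip_width: 0.0336
finger_force: 30.5
```

```bash
python3 -m crank '{"travel":[[0,0,-0.03],[0,0,-0.06],[0,0,-0.1],[0,0,-0.1],[0,0,-0.1]],"turn":[[0,0,0],[0,0,0],[0,0,0],[0,0,0],[0,0,0]],"gripper":[1,1,1,1,1]}' 30
python3 -m crank '{"travel":[[0,0,-0.03],[0,0,-0.06],[0,0,-0.06],[0,0,-0.06],[0,0,-0.06]],"turn":[[0,0,0],[0,0,0],[0,0,0],[0,0,0],[0,0,0]],"gripper":[1,1,1,1,1]}' 30
```

```text
clock: 8.15
position: [0.6385, 0.063, 0.0955]
tool_rot: [3.142, 0.0, 3.077]
force: [-2.7, 0.6, 4.5]
grip_width: 0.0338
finger_force: 31.2
clock: 8.65
position: [0.6385, 0.063, 0.0955]
tool_rot: [3.141, 0.0, 3.077]
force: [-6.9, -0.2, 14.7]
grip_width: 0.0334
finger_force: 32.5
```

Contact is at the predicted height. Release and check.

```bash
python3 -m crank '{"travel":[[0,0,0.05],[0,0,0.05],[0,0,0.05],[0,0,0.05],[0,0,0.05]],"turn":[[0,0,0],[0,0,0],[0,0,0],[0,0,0],[0,0,0]],"gripper":[0.5,0.3,0,0,0]}' 30
python3 -m crank '{"travel":[[0,0,1],[0,0,4],[0,0,8],[0,0,12],[0,0,15]],"turn":[[0,0,0],[0,0,0],[0,0,0],[0,0,0],[0,0,0]],"gripper":[0,0,0,0,0]}' 30
python3 - <<'E'
from m import *
o=bot.observe(); f=grab("wrist","l4"); pickle.dump(f,open("l4.pkl","wb"))
print(o["position"])
cv2.imwrite("pics/l4c.png",cv2.resize(f["pixels"][120:300,170:350,::-1],(600,600)))
E
```

```text
clock: 9.15
position: [0.6385, 0.063, 0.0951]
tool_rot: [-3.142, -0.0, 3.077]
force: [-0.2, 0.2, 0.5]
grip_width: 0.0852
finger_force: 0.0
clock: 9.65
position: [0.6388, 0.0629, 0.2486]
tool_rot: [3.141, 0.002, 3.077]
force: [0.5, 0.0, -0.8]
grip_width: 0.0855
finger_force: 0.0
[0.6388458  0.06291013 0.24864399]
```

View pics/l4c.png

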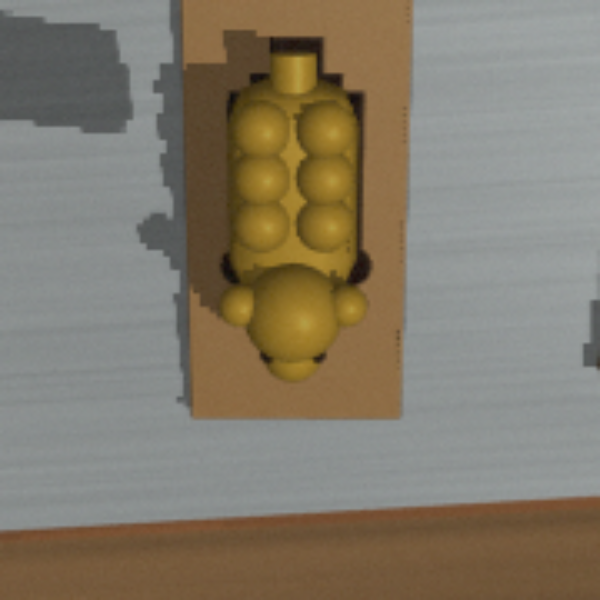

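The lamb stands on its silhouette: dark rim all round, its stub end at crop row 52 against 37 for the silhouette's end, which parallax explains. Off-centre by about 0.5 mm. Next, the long pipe.

```bash
python3 -m crank '{"travel":[[-4,-2.4,0],[-8,-4.8,0],[-12,-7.2,0],[-16,-9.6,0],[-20,-12,0]],"turn":[[0,0,-1],[0,0,-2],[0,0,-3],[0,0,-4],[0,0,-5]],"gripper":[0,0,0,0,0]}'
python3 -m crank '{"travel":[[-0.8,-0.4,-1],[-0.8,-0.4,-2],[-0.8,-0.4,-2],[-0.8,-0.4,-2],[-0.8,-0.4,-2]],"turn":[[0,0,0],[0,0,0],[0,0,0],[0,0,0],[0,0,0]],"gripper":[0,0,0,0,0]}'
cat > pipe.py <<'E'
from m import *
o=bot.observe(); f=grab("wrist"); c=seg(f,(215,90,305,300)); print(c.min(0),c.max(0))
C,s,a=rect(onplane(f,c,.0905)); t=np.r_[C,0]-o["position"]
print(o["position"],np.degrees(o["tool_rot"][2]),C,s,a,"shift cm",(t*100).round(2))
E
python3 pipe.py
```

```text
clock: 10.2
position: [0.4367, -0.0578, 0.2456]
tool_rot: [3.141, 0.001, 2.989]
force: [0.6, -1.2, 1.0]
grip_width: 0.0855
finger_force: 0.0
clock: 10.7
position: [0.4312, -0.0606, 0.2253]
tool_rot: [-3.141, -0.0, 2.99]
force: [-0.6, 0.2, -0.4]
grip_width: 0.085
finger_force: 0.0
[247 104] [270 251]
[ 0.43119586 -0.06055286  0.22525294] 171.33496316327643 [ 0.43337558 -0.0611466 ] [132.3979187   19.99080276] -9.095344543457031 shift cm [  0.22  -0.06 -22.53]
```

```bash
python3 -m crank '{"travel":[[0.1,-0.05,-4],[0.1,-0.05,-8],[0.1,-0.05,-11],[0.1,-0.05,-13],[0.1,-0.05,-13.4]],"turn":[[0,0,-0.3],[0,0,-0.3],[0,0,-0.3],[0,0,-0.3],[0,0,-0.3]],"gripper":[0,0,0,0,0]}' 30
python3 -m crank '{"travel":[[0,0,0],[0,0,0],[0,0,0],[0,0,0],[0,0,0]],"turn":[[0,0,0],[0,0,0],[0,0,0],[0,0,0],[0,0,0]],"gripper":[0.4,0.7,1,1,1]}' 30
python3 -m crank '{"travel":[[0,0,0],[0,0,0],[0,0,0],[0,0,0],[0,0,0]],"turn":[[0,0,0],[0,0,0],[0,0,0],[0,0,0],[0,0,0]],"gripper":[1,1,1,1,1]}' 30
```

```text
clock: 11.25
position: [0.4308, -0.0613, 0.0895]
tool_rot: [-3.141, -0.003, 2.985]
force: [0.2, -0.9, -0.1]
grip_width: 0.0855
finger_force: 0.0
clock: 11.75
position: [0.4319, -0.0615, 0.0919]
tool_rot: [3.141, 0.001, 2.984]
force: [-2.2, 1.5, 13.9]
grip_width: 0.0188
finger_force: 29.7
clock: 12.25
position: [0.4319, -0.0615, 0.0919]
tool_rot: [3.141, 0.001, 2.984]
force: [-2.2, 1.5, 13.1]
grip_width: 0.019
finger_force: 29.7
```

```bash
python3 -m crank '{"travel":[[0,0,0.5],[0,0,3],[0,0,7],[2,2.5,10],[5,6.2,11]],"turn":[[0,0,0],[0,0,0],[0,0,0],[0,0,0],[0,0,0]],"gripper":[1,1,1,1,1]}' 30
python3 -m crank '{"travel":[[3,3.8,0],[6,7.6,0],[9,11.4,0],[12,15,0],[15,18.6,0]],"turn":[[0,0,0],[0,0,0],[0,0,0],[0,0,0],[0,0,0]],"gripper":[1,1,1,1,1]}' 30
python3 -m crank '{"travel":[[0.5,0.7,0],[0.5,0.7,0],[0.5,0.7,0],[0.5,0.7,0],[0.5,0.7,0]],"turn":[[0,0,0],[0,0,0],[0,0,0],[0,0,0],[0,0,0]],"gripper":[1,1,1,1,1]}' 30
cat > hold.py <<'E'
from m import *
import sys
o=bot.observe(); f=grab("wrist",sys.argv[1]); pickle.dump(f,open(sys.argv[1]+".pkl","wb"))
print(o["position"],np.degrees(o["tool_rot"][2]))
E
python3 hold.py g1
```

```text
clock: 12.75
position: [0.4824, -0.0004, 0.2049]
tool_rot: [3.141, 0.004, 2.98]
force: [0.1, -1.0, -1.9]
grip_width: 0.0189
finger_force: 29.9
clock: 13.25
position: [0.6323, 0.1882, 0.2016]
tool_rot: [-3.142, 0.0, 2.985]
force: [0.4, -0.9, -1.7]
grip_width: 0.0193
finger_force: 29.9
clock: 13.75
position: [0.6363, 0.1925, 0.2017]
tool_rot: [3.142, 0.0, 2.983]
force: [-0.1, -0.2, -0.9]
grip_width: 0.0191
finger_force: 29.9
[0.63627147 0.19246041 0.20174761] 170.91840418805964
```

View pics/g1.png

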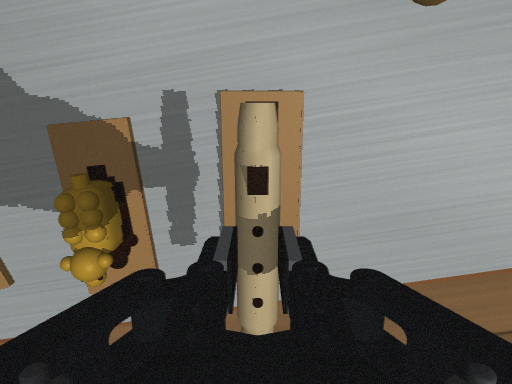

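The held pipe spans rows 103–333 at column 258, square with the tablet, whose near edge is at row 91 and whose sides are at columns 220 and 303.

Run:
```python
from m import *
f=pickle.load(open("g1.pkl","rb")); tcp=np.array([.6363,.1925])
a=np.radians(-9); u=np.array([np.cos(a),np.sin(a)]); n=np.array([-u[1],u[0]])
for nm,uv,z in (("pipe near",(258,103),.2003),("pipe far",(257,333),.2105),("tab near",(261,91),.088),("tabL",(219.5,120),.088),("tabR",(302.5,120),.088),("tabL2",(219,105),.088)):
    p=onplane(f,[uv],z)[0,:2]-tcp; print(nm,"along %.1f across %.1f mm"%(p@u*1000,p@n*1000))
```

```text
pipe near along -64.8 across -0.9 mm
pipe far along 42.3 across -1.4 mm
tab near along -73.4 across 1.6 mm
tabL along -52.0 across -30.4 mm
tabR along -52.0 across 33.7 mm
tabL2 along -63.2 across -30.4 mm
```

```bash
python3 -m crank '{"travel":[[0.12,0.17,-4],[0.12,0.17,-7.5],[0.12,0.17,-9.2],[0.12,0.17,-9.8],[0.12,0.17,-9.9]],"turn":[[0,0,0],[0,0,0],[0,0,0],[0,0,0],[0,0,0]],"gripper":[1,1,1,1,1]}' 30
python3 -m crank '{"travel":[[0,0,-0.1],[0,0,-0.2],[0,0,-0.25],[0,0,-0.25],[0,0,-0.25]],"turn":[[0,0,0],[0,0,0],[0,0,0],[0,0,0],[0,0,0]],"gripper":[1,1,1,1,1]}' 30
```

```text
clock: 14.3
position: [0.6376, 0.1949, 0.1022]
tool_rot: [-3.141, -0.0, 2.984]
force: [0.2, 0.0, 0.2]
grip_width: 0.0187
finger_force: 29.9
clock: 14.8
position: [0.6378, 0.1952, 0.1001]
tool_rot: [3.141, 0.0, 2.984]
force: [-0.6, -0.4, 3.3]
grip_width: 0.0188
finger_force: 30.2
```

```bash
python3 -m crank '{"travel":[[0,0,0],[0,0,0],[0,0,0],[0,0,0],[0,0,0]],"turn":[[0,0,0],[0,0,0],[0,0,0],[0,0,0],[0,0,0]],"gripper":[0.5,0.3,0,0,0]}' 30
python3 -m crank '{"travel":[[0,0,1],[0,0,4],[0,0,8],[0,0,12],[0,0,16]],"turn":[[0,0,0],[0,0,0],[0,0,0],[0,0,0],[0,0,0]],"gripper":[0,0,0,0,0]}' 30
python3 hold.py g2; python3 -c "
import cv2;a=cv2.imread('pics/g2.png')[70:290,150:370];cv2.imwrite('pics/g2c.png',cv2.resize(a,(600,600)))"
```

```text
clock: 15.3
position: [0.6377, 0.1952, 0.0997]
tool_rot: [-3.142, 0.0, 2.984]
force: [0.4, -0.1, 0.4]
grip_width: 0.0851
finger_force: 0.0
clock: 15.8
position: [0.6375, 0.1951, 0.2622]
tool_rot: [3.141, 0.001, 2.984]
force: [0.2, 0.0, 0.3]
grip_width: 0.0854
finger_force: 0.0
[0.63748414 0.1950554  0.26223033] 170.9792552200966
```

View pics/g2c.png

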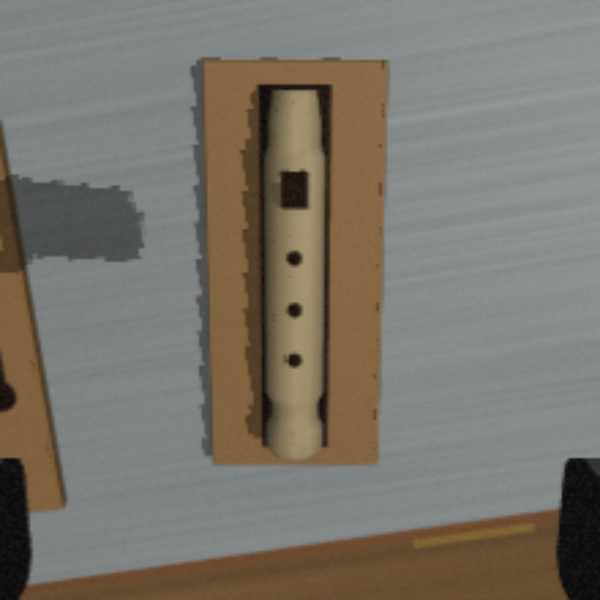

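Long pipe lies inside the silhouette: dark rim on both sides (crop columns 262 and 330), and the near end is 2 mm inside its edge. Now the short pipe.

```bash
python3 -m crank '{"travel":[[-2,-4.2,0],[-4,-8.4,0],[-6,-12.6,0],[-8,-16.8,0],[-10,-21,0]],"turn":[[0,0,-2],[0,0,-4],[0,0,-6],[0,0,-8],[0,0,-10]],"gripper":[0,0,0,0,0]}'
python3 -m crank '{"travel":[[-2,-4.2,-1],[-4,-8.4,-2],[-6,-12.6,-3],[-8,-16.8,-3.5],[-9.6,-19.9,-4]],"turn":[[0,0,-2],[0,0,-4],[0,0,-6],[0,0,-8],[0,0,-9.5]],"gripper":[0,0,0,0,0]}'
python3 -m crank '{"travel":[[0,0,0],[0,0,0],[0,0,0],[0,0,0],[0,0,0]],"turn":[[0,0,0],[0,0,0],[0,0,0],[0,0,0],[0,0,0]],"gripper":[0,0,0,0,0]}'
python3 pipe.py
```

```text
clock: 16.35
position: [0.5366, -0.0164, 0.2603]
tool_rot: [3.141, 0.001, 2.808]
force: [0.8, -0.8, -1.0]
grip_width: 0.0856
finger_force: 0.0
clock: 16.85
position: [0.4402, -0.2162, 0.2201]
tool_rot: [-3.142, 0.001, 2.641]
force: [0.5, 0.0, -0.1]
grip_width: 0.0851
finger_force: 0.0
clock: 17.35
position: [0.4421, -0.2131, 0.2198]
tool_rot: [3.141, 0.0, 2.645]
force: [-0.6, 0.2, 1.0]
grip_width: 0.0853
finger_force: 0.0
[246 133] [269 226]
[ 0.44210614 -0.21308611  0.21977582] 151.57342110725017 [ 0.44243674 -0.2140423 ] [82.24760437 20.04442215] -28.907756805419922 shift cm [  0.03  -0.1  -21.98]
```

```bash
python3 -m crank '{"travel":[[-0.05,-0.05,-4],[-0.05,-0.05,-8],[-0.05,-0.05,-11],[-0.05,-0.05,-12.4],[-0.05,-0.05,-12.7]],"turn":[[0,0,-0.4],[0,0,-0.4],[0,0,-0.4],[0,0,-0.4],[0,0,-0.4]],"gripper":[0,0,0,0,0]}' 30
python3 -m crank '{"travel":[[0,0,0],[0,0,0],[0,0,0],[0,0,0],[0,0,0]],"turn":[[0,0,0],[0,0,0],[0,0,0],[0,0,0],[0,0,0]],"gripper":[0.4,0.7,1,1,1]}' 30
python3 -m crank '{"travel":[[0,0,0],[0,0,0.5],[0,0,3],[0,0,6],[2,0,9]],"turn":[[0,0,0],[0,0,0],[0,0,0],[0,0,0],[0,0,5]],"gripper":[1,1,1,1,1]}' 30
python3 -m crank '{"travel":[[4,0.2,0],[8,0.4,0],[12,0.6,0],[15.6,0.7,0],[15.6,0.7,0]],"turn":[[0,0,6],[0,0,12],[0,0,18],[0,0,23.8],[0,0,23.8]],"gripper":[1,1,1,1,1]}' 30
python3 -m crank '{"travel":[[0,0,0],[0,0,0],[0,0,0],[0,0,0],[0,0,0]],"turn":[[0,0,0],[0,0,0],[0,0,0],[0,0,0],[0,0,0]],"gripper":[1,1,1,1,1]}' 30
python3 hold.py s1
```

```text
clock: 17.9
position: [0.4405, -0.2138, 0.0912]
tool_rot: [-3.141, -0.003, 2.637]
force: [0.9, -0.8, 0.3]
grip_width: 0.0854
finger_force: 0.0
clock: 18.4
position: [0.4415, -0.2144, 0.0933]
tool_rot: [3.141, 0.001, 2.637]
force: [-2.4, 2.0, 9.7]
grip_width: 0.0191
finger_force: 29.7
clock: 18.9
position: [0.4594, -0.2146, 0.1841]
tool_rot: [-3.141, -0.002, 2.723]
force: [1.0, -0.2, -0.8]
grip_width: 0.0188
finger_force: 29.6
clock: 19.4
position: [0.6206, -0.2061, 0.1824]
tool_rot: [3.141, 0.001, -3.137]
force: [-1.4, 1.0, -1.1]
grip_width: 0.0189
finger_force: 29.6
clock: 19.9
position: [0.617, -0.2074, 0.183]
tool_rot: [-3.142, 0.0, 3.139]
force: [-0.5, -0.1, -0.0]
grip_width: 0.0187
finger_force: 29.6
[ 0.61696582 -0.20736289  0.18297681] 179.86719344850746
```

View pics/s1.png

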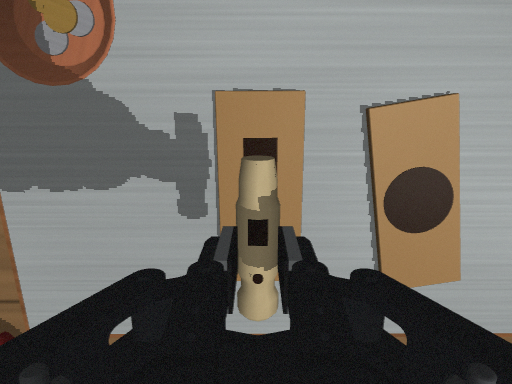

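Held short pipe spans rows 157–320 at column 258. The tablet's near edge is at row 91, and the silhouette's near edge at row 138, columns 243–278.

Run:
```python
from m import *
f=pickle.load(open("s1.pkl","rb")); tcp=np.array([.617,-.2074])
for nm,uv,z in (("pipe near",(258,157),.182),("pipe far",(258,320),.181),("tab near",(261,91),.088),("tabL",(216,120),.088),("tabR",(304.5,120),.088),("silh near",(260.5,138),.088),("sL",(243,148),.088),("sR",(278,148),.088)):
    p=onplane(f,[uv],z)[0,:2]-tcp; print(nm,(p*1000).round(1))
```

```text
pipe near [-41.9  -0.8]
pipe far [42.9 -0.9]
tab near [-73.    1.5]
tabL [-53.2 -30.7]
tabR [-53.1  32.6]
silh near [-40.4   1.2]
sL [-33.2 -11.6]
sR [-33.1  14. ]
```

```bash
python3 -m crank '{"travel":[[0.15,0.2,-3],[0.15,0.2,-6],[0.15,0.2,-7.3],[0.15,0.2,-7.9],[0.15,0.2,-8]],"turn":[[0,0,0],[0,0,0],[0,0,0],[0,0,0],[0,0,0]],"gripper":[1,1,1,1,1]}' 30
python3 -m crank '{"travel":[[0,0,-0.05],[0,0,-0.1],[0,0,-0.15],[0,0,-0.2],[0,0,-0.2]],"turn":[[0,0,0],[0,0,0],[0,0,0],[0,0,0],[0,0,0]],"gripper":[1,1,1,1,1]}' 30
```

```text
clock: 20.45
position: [0.6188, -0.2055, 0.1028]
tool_rot: [-3.141, -0.0, 3.139]
force: [0.4, 0.3, 0.4]
grip_width: 0.019
finger_force: 29.6
clock: 20.95
position: [0.619, -0.2054, 0.1014]
tool_rot: [-3.141, 0.001, 3.14]
force: [-0.8, 0.5, 6.6]
grip_width: 0.0189
finger_force: 30.4
```

```bash
python3 -m crank '{"travel":[[0,0,0],[0,0,0],[0,0,0],[0,0,0],[0,0,0]],"turn":[[0,0,0],[0,0,0],[0,0,0],[0,0,0],[0,0,0]],"gripper":[0.5,0.3,0,0,0]}' 30
python3 -m crank '{"travel":[[0,0,1],[0,0,4],[0,0,8],[0,0,12],[0,0,16]],"turn":[[0,0,0],[0,0,0],[0,0,0],[0,0,0],[0,0,0]],"gripper":[0,0,0,0,0]}' 30
python3 hold.py s2
python3 -m crank '{"travel":[[-2.8,4,0],[-5.6,8,0],[-8.4,12,0],[-11.2,16,0],[-14,20,0]],"turn":[[0,0,0],[0,0,0],[0,0,0],[0,0,0],[0,0,0]],"gripper":[0,0,0,0,0]}'
python3 -m crank '{"travel":[[-2.8,4,0],[-5.5,8.5,0],[-5.5,8.5,0],[-5.5,8.5,0],[-5.5,8.5,0]],"turn":[[0,0,0],[0,0,0],[0,0,0],[0,0,0],[0,0,0]],"gripper":[0,0,0,0,0]}'
python3 hold.py r1
python3 - <<'E'
from m import *
f=pickle.load(open("r1.pkl","rb")); c=seg(f,(190,90,330,260)); print(c.min(0),c.max(0),cen(c), "at .1:",onplane(f,[cen(c)],.1),rect(onplane(f,c,.1)))
a=cv2.imread("pics/s2.png")[70:290,150:370];b=cv2.imread("pics/r1.png")[60:280,150:370]
cv2.imwrite("pics/sr.png",cv2.resize(np.hstack([a,b]),(800,400)))
E
```

```text
clock: 21.45
position: [0.6186, -0.2053, 0.1006]
tool_rot: [-3.142, -0.0, 3.14]
force: [-0.3, 0.2, -0.9]
grip_width: 0.0852
finger_force: 0.0
clock: 21.95
position: [0.6184, -0.2053, 0.2632]
tool_rot: [-3.141, 0.001, 3.139]
force: [0.1, -0.5, 0.6]
grip_width: 0.0851
finger_force: 0.0
[ 0.61841511 -0.20532401  0.26322715] 179.8780083596306
clock: 22.5
position: [0.4773, -0.004, 0.2612]
tool_rot: [3.141, 0.001, 3.139]
force: [1.4, 0.2, -0.2]
grip_width: 0.0854
finger_force: 0.0
clock: 23.0
position: [0.4242, 0.079, 0.261]
tool_rot: [-3.142, 0.001, 3.139]
force: [-0.5, -0.5, 0.5]
grip_width: 0.0854
finger_force: 0.0
[0.42417734 0.07895666 0.26100871] 179.82823821433004
[235 147] [286 200] [260.27651976 173.47837026] at .1: [[0.42445675 0.08055982 0.1       ]] (array([0.42524002, 0.07990734]), array([51.34583282, 48.52566528]), 27.060667037963867)
```

View pics/sr.png

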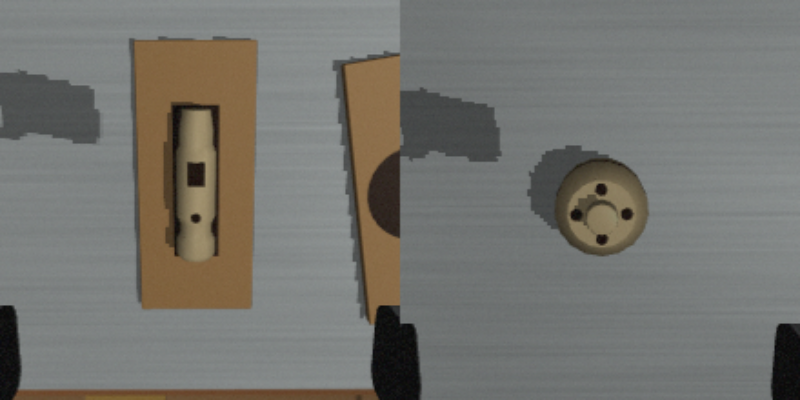

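The left half shows the short pipe with a dark rim on both sides, well placed. The right half shows the round whistle upright and symmetric, centre at wrist pixel (260,173). Grasp it.

```bash
python3 -m crank '{"travel":[[0,0.13,-5],[0,0.13,-10],[0,0.13,-14],[0,0.13,-16],[0,0.13,-17]],"turn":[[0,0,0],[0,0,0],[0,0,0],[0,0,0],[0,0,0]],"gripper":[0,0,0,0,0]}' 30
python3 -m crank '{"travel":[[0,0,0],[0,0,0],[0,0,0],[0,0,0],[0,0,0]],"turn":[[0,0,0],[0,0,0],[0,0,0],[0,0,0],[0,0,0]],"gripper":[0.4,0.7,1,1,1]}' 30
python3 -m crank '{"travel":[[0,0,0],[0,0,0.5],[0,0,4],[0,0,8],[2,-2,10]],"turn":[[0,0,0],[0,0,0],[0,0,0],[0,0,0],[0,0,0]],"gripper":[1,1,1,1,1]}' 30
python3 -m crank '{"travel":[[3,-2.6,0],[6,-5.2,0],[9,-7.8,0],[12,-10.4,0],[15,-12.5,0]],"turn":[[0,0,0],[0,0,0],[0,0,0],[0,0,0],[0,0,0]],"gripper":[1,1,1,1,1]}' 30
python3 -m crank '{"travel":[[3,-2,0],[3,-2,0],[3,-2,0],[3,-2,0],[3,-2,0]],"turn":[[0,0,0],[0,0,0],[0,0,0],[0,0,0],[0,0,0]],"gripper":[1,1,1,1,1]}' 30
python3 hold.py r2
```

```text
clock: 23.55
position: [0.4233, 0.0797, 0.0889]
tool_rot: [-3.14, -0.003, 3.138]
force: [0.7, -0.7, -0.3]
grip_width: 0.0854
finger_force: 0.0
clock: 24.05
position: [0.4245, 0.0809, 0.092]
tool_rot: [3.141, 0.002, 3.139]
force: [-1.0, -2.6, 7.9]
grip_width: 0.0469
finger_force: 29.5
clock: 24.55
position: [0.4434, 0.0627, 0.1944]
tool_rot: [3.14, 0.003, -3.14]
force: [0.7, -0.6, -1.5]
grip_width: 0.0468
finger_force: 31.5
clock: 25.05
position: [0.5948, -0.0658, 0.192]
tool_rot: [-3.141, 0.001, 3.139]
force: [-1.0, 0.5, 0.3]
grip_width: 0.0469
finger_force: 31.4
clock: 25.55
position: [0.6233, -0.0833, 0.1913]
tool_rot: [3.141, 0.0, 3.14]
force: [0.4, -0.2, -0.7]
grip_width: 0.0469
finger_force: 31.4
[ 0.62327428 -0.0832833   0.19129501] 179.93379925691272
```

View pics/r2.png

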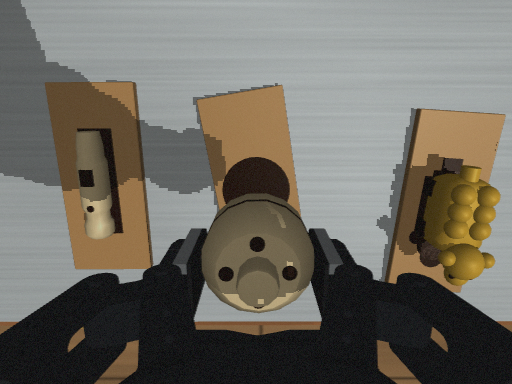

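The held whistle is centred at column 258, upright between the pads, and the disc is below at (256,188). Lower it.

```bash
python3 -m crank '{"travel":[[0.1,-0.2,-4],[0.1,-0.2,-7],[0.1,-0.2,-8.3],[0.1,-0.2,-8.7],[0.1,-0.2,-8.8]],"turn":[[0,0,0],[0,0,0],[0,0,0],[0,0,0],[0,0,0]],"gripper":[1,1,1,1,1]}' 30
python3 -m crank '{"travel":[[0,0,-0.05],[0,0,-0.1],[0,0,-0.15],[0,0,-0.2],[0,0,-0.25]],"turn":[[0,0,0],[0,0,0],[0,0,0],[0,0,0],[0,0,0]],"gripper":[1,1,1,1,1]}' 30
```

```text
clock: 26.1
position: [0.625, -0.0859, 0.1034]
tool_rot: [-3.142, 0.001, 3.14]
force: [-0.4, -1.0, 0.2]
grip_width: 0.0471
finger_force: 31.4
clock: 26.6
position: [0.6247, -0.086, 0.1004]
tool_rot: [-3.142, 0.0, 3.14]
force: [-1.1, -0.2, 0.1]
grip_width: 0.0465
finger_force: 31.4
```

```bash
python3 -m crank '{"travel":[[0,0,-0.04],[0,0,-0.08],[0,0,-0.08],[0,0,-0.08],[0,0,-0.08]],"turn":[[0,0,0],[0,0,0],[0,0,0],[0,0,0],[0,0,0]],"gripper":[1,1,1,1,1]}' 30
```

```text
clock: 27.1
position: [0.6247, -0.086, 0.1001]
tool_rot: [3.142, 0.0, 3.139]
force: [-4.3, 0.4, 11.5]
grip_width: 0.0468
finger_force: 32.5
```

Contact. Release, rise, and view the whole.

```bash
python3 -m crank '{"travel":[[0,0,0],[0,0,0],[0,0,0],[0,0,0],[0,0,0]],"turn":[[0,0,0],[0,0,0],[0,0,0],[0,0,0],[0,0,0]],"gripper":[0.4,0.2,0,0,0]}' 30
python3 -m crank '{"travel":[[0,0,1],[0,0,4],[0,0,8],[0,0,12],[0,0,16]],"turn":[[0,0,0],[0,0,0],[0,0,0],[0,0,0],[0,0,0]],"gripper":[0,0,0,0,0]}' 30
python3 -m crank '{"travel":[[-1,1,1],[-3,3,2.5],[-5,6,4],[-7,9,5.5],[-9,12,7]],"turn":[[0,0,0],[0,0,0],[0,0,0],[0,0,0],[0,0,0]],"gripper":[0,0,0,0,0]}' 30
python3 -m crank '{"travel":[[0,0,0],[0,0,0],[0,0,0],[0,0,0],[0,0,0]],"turn":[[0,0,0],[0,0,0],[0,0,0],[0,0,0],[0,0,0]],"gripper":[0,0,0,0,0]}' 30
python3 hold.py f1
python3 - <<'E'
from m import *
s=grab("scene","fs"); a=s["pixels"][130:330,50:350,::-1]; b=pickle.load(open("f1.pkl","rb"))["pixels"][...,::-1]
cv2.imwrite("pics/fin.png",np.hstack([cv2.resize(b,(400,300)),cv2.resize(a,(400,300),interpolation=2)]) )
E
```

```text
clock: 27.6
position: [0.6246, -0.086, 0.0993]
tool_rot: [-3.142, -0.0, 3.14]
force: [0.5, -0.2, -0.0]
grip_width: 0.0854
finger_force: 0.0
clock: 28.1
position: [0.6244, -0.086, 0.2619]
tool_rot: [-3.142, 0.0, 3.139]
force: [0.5, 0.3, 0.3]
grip_width: 0.0856
finger_force: 0.0
clock: 28.6
position: [0.5333, 0.0351, 0.3303]
tool_rot: [3.142, 0.0, 3.139]
force: [0.9, 1.4, 0.2]
grip_width: 0.0853
finger_force: 0.0
clock: 29.1
position: [0.5348, 0.0333, 0.3289]
tool_rot: [-3.141, -0.001, 3.138]
force: [0.7, -0.4, 0.5]
grip_width: 0.0856
finger_force: 0.0
[0.53475392 0.0333047  0.32893885] 179.8190979627692
```

View pics/fin.png

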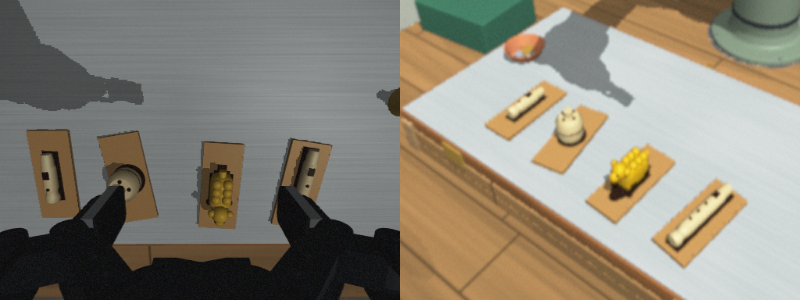

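All four stand on their tablets, upright and inside the dark outlines. The dish stands in place and nothing came near the bell.

```bash
python3 -c "
from workcell import bot
print(bot.job_done())"
```

```text
the job is handed in; nothing more can be done
None
```

The job is handed in: the lamb, both pipes and the round whistle each lie on their matching tablet, the lamb was lowered until it touched before release, everything is let go, and the dish and bell were not touched.

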